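# Click the gauge stop into its notch and bring the carton up to it

## Task

On the carton gauge, push the sliding stop along its rail towards the carton until its spring pin clicks into the notch of the bent steel clip, without forcing it out past the notch. Then push the carton lying on the gauge along the bed until its end rests against the rubber buffer of the stop, leaving the stop in its notch. Only push, gently: grip and lift nothing, keep the fingers off the rubber buffer, and leave the other things on the table alone.

Things in the scene. Friction and masses are not known exactly. Their poses are not given: they have to be found in the camera images.
- gauge: carton gauge fixed to the table, bed 130 (x) x 460 (y) x 10 mm. Origin under its centre, on the table; x across it away from the robot, y along the rail to the robot's left. Steel rail at the far side, x 22 to 46 mm, top at height 40 mm; its near face is the fence. Near lip x -58 to -52 mm, 22 mm high. A solid room wall stands about 0.6 m ahead of the robot. Channel between them 74 mm wide, middle at x = -15 mm, open at both y ends.
- stop_mid (a point): middle of the stop's upright blade, height 40 mm, axes as the gauge's. Blade: 66 mm across the channel (gauge x -48 to 18), 10 mm thick along y, heights 13 to 64 mm. It hangs on a grey carriage on the rail, 40 mm long, with an upright spring pin at the same gauge y, x = 34 mm, top at most 90 mm high. Slides along gauge y only.
- push_face (a point): centre of the bare face of the blade to push on, 5 mm from stop_mid towards gauge +y, 40 mm above the table. Pushing it towards gauge -y moves the stop towards the notch and the carton.
- stop_face (a point): centre of the face of the rubber buffer (56 mm wide, 20 to 56 mm above the table) on the blade's other side, 9 mm from stop_mid towards gauge -y, 35 mm above the table. The carton's end comes against it.
- buffer: the rubber buffer on the blade's gauge -y face, 56 x 4 x 36 mm, not to be touched by the fingers. Its origin lies on the table below stop_mid's gauge y, on the bed's middle line.
- stop (a joint): travel of the stop along the rail, m: grows as the stop moves towards gauge -y; range 0 to 0.2. Pushing takes 1 to 2 N on the free rail.
- pin (a joint): rise of the stop's spring pin, m: 0 down (free rail), up to about 0.006 while it rides over a hump of the clip, below 0.002 when it has dropped into the notch.
- index_clip: bent steel clip, 18 mm wide, about 64 mm long, fixed on top of the rail: two humps 9 mm high with one V notch between them. Origin at the gauge y of the notch's centre, above the bed's middle line, 40 mm above the table; axes as the gauge's. The stop is home when stop_mid has the same gauge y as this origin.
- notch (a point): centre of the notch's floor, 42 mm above the table, at gauge x = 34 mm, same gauge y as index_clip. On the way in the pin meets the clip about 16 mm before home; the push rises to about 5 to 7 N up the hump, whose top lies 6 mm before home, then falls away as the pin tips over the top, drops in and pulls the stop home by itself. To leave the notch, either way, takes 13 to 17 N.
- carton: brown closed cardboard carton lying in the channel at the gauge -y end of the bed, 68 (x) x 120 (y) x 50 mm, about 0.25 kg; long side along the rail. Origin at the centre of its underside, which lies on the bed 10 mm above the table.
- carton_mid (a point): centre of the carton, 25 mm above its underside.
- carton_lead (a point): centre of the carton's end face towards the stop, 60 mm from carton_mid along gauge +y. The opposite end face, 60 mm to the other side, is the one to push.
- tape_roll: roll of clear tape lying flat, 104 mm across, 48 mm high, a bystander between gauge and robot. Origin at the centre of its underside.
- other_carton: small pale carton 60 x 110 x 46 mm, a bystander between gauge and robot. Origin at the centre of its underside.
- label_roll: roll of pale yellow labels, 80 mm across, 50 mm high, a bystander off the left end of the gauge. Origin at the centre of its underside.

How it is judged (in metres and radians):
On the way:
1. the stop's pin has dropped into the notch, before the carton has been moved (y of stop_mid in the frame of index_clip between -0.003 and 0.003 m and value of joint pin below 0.003 m and distance of carton_mid from where it was at the start of the episode below 0.015 m), for 0.2 s.
At the end, for the whole second after the job is handed in: The stop stands within 3 mm of the notch with its pin down, the carton lies flat on the bed in the channel with its end within 4 mm of the rubber buffer, and both are at rest (y of stop_mid in the frame of index_clip between -0.003 and 0.003 m and value of joint pin below 0.003 m and y of carton_lead in the frame of stop_face between -0.004 and 0.002 m and x of carton_mid in the frame of gauge between -0.022 and -0.008 m and height (world z) of carton_mid below 0.039 m and angle between carton's own z axis and vertical below 0.06 rad and velocity of joint stop between -0.005 and 0.005 m/s and linear speed of carton below 0.005 m/s); the robot touches nothing.
It fails at once if the stop is forced out past the notch (more than 12 mm beyond it) (y of stop_mid in the frame of index_clip below -0.012 m).
It fails at once if the fingers touch the rubber buffer (gripping the blade) (contact force between the fingers and buffer above 1 N).
It fails at once if the stop or the carton is gripped or rammed: the fingers press on it with over 30 N (contact force between the fingers and stop above 30 N or contact force between the fingers and carton above 30 N).
It fails at once if the carton is lifted or tipped (height (world z) of carton_mid above 0.047 m or angle between carton's own z axis and vertical above 0.25 rad).
It fails at once if another thing on the table is moved by more than 30 mm (distance of any of tape_roll, other_carton, label_roll from where it was at the start of the episode above 0.03 m).
It also fails if it takes over 51 s, if anything falls off the work surface, if the arm or the gripper's body presses on something with over 40 N, if the wrist force passes 120 N, or if a joint passes its speed limit or range.

## Robot

A 6-joint arm with a two-finger parallel gripper is mounted at the origin on the work surface; the furniture and walls round the work are solid. World frame = base frame: x ahead of the robot, y to its left, z up, the work surface at z = 0. Lengths are in mm, angles in rad, forces in N, time in s.
With the tool pointing down it reaches from about 375 to 925 mm from the base axis. Payload 5.7 kg.
Tool frame: the origin (TCP) lies on the centre line of the jaws, within the pads' length; the fingertips stand 8 mm ahead of it and the grasp point (between the pads) lies 11 mm behind it; z points along the fingers, y is the direction in which the jaws open and shut (so a half turn about z gives the same grasp; the last joint's range is limited). The gripper opens to 85 mm and grips with 20 to 120 N. Pads are 22 mm wide; open, the fingers measure 114 mm over their backs; the gripper's body (76 mm by 85 mm) begins 54 mm behind the grasp point. The pads swing forward as they close: fully open they stand 13 mm farther back than shut.
Start: joints at [-1.308, 0.359, 1.51, -0, 1.272, -0.115], TCP at [221.309, -557.662, 239.267] pointing down, gripper open.
Joint ranges: [-2.97, 2.97], [-1.01, 2.36], [0.21, 2.38], [-0.96, 4.11], [0.2, 2.71], [-2.98, 2.98]. Speed limits (rad/s): [2.39, 2.39, 3.14, 3.14, 3.14, 3.14].

## Interface

Orientations are given as a 3x3 rotation matrix whose columns are the frame's x, y, z axes.
In Python, from station import telemetry, grab_frame, robot gives the robot as it stands.
- The arm moves only by the tool drive_tool, never from a script. Its arguments are lists of equal length, an entry for each row: "offset": the shift along the tool's x, y, z in units of 0.2 m (1.0 is 0.2 m), a list of three; "turn": the turn, a rotation vector about the tool's x, y, z in units of 2 rad (1.0 is 2 rad), a list of three. A call has 1 to 12 rows; each row shifts and turns the commanded pose from where the row before left it, along the tool's axes as they then stand; what a row does not reach is not made up. A row lasts 1/8 s, in which the tool goes at most 62.5 mm and 10.7 degrees, less where a joint would pass 70% of its speed; a pose out of reach is approached as far as the arm can. A call with a number of a shift or a turn outside -1 to 1 is refused whole. A call with a gripper value outside its range is refused whole. "grip" is the opening, from 0 (shut) to 1 (fully open), set as the call begins (left out, the last holds). The fingers move at their own pace and stop on an object; "squeeze" is the grip in N (left out, the last holds). Time passes only in rows, so rows that do not move let the fingers close. It gives the time, the measured TCP pose, the force and the opening at its end, in the units of the state.
- telemetry.get_obs(): the state, without advancing time (a new reading comes with each control period).
- grab_frame(name): name is "scene" or "top" or "wrist"; returns a dict with "color" (480x640x3 uint8, blue, green, red), "z_map" (480x640 float32, mm along the optical axis (not along the pixel's ray), 0 where there is no reading), "fx", "fy", "cx", "cy" (pixels), "k1" (the pictures are not rectified: a ray, as slopes to the right and down, at radius r is drawn at 1 + k1 r^2 times it, then the intrinsics apply), "eye" and "orientation" of the camera in the world; the wrist camera has in their place "hand_eye" (4x4, takes a point from camera to tool coordinates, whose origin is the TCP and whose axes are the flange's). Camera axes: x right, y down, z forward; pixel columns grow to the right and rows downward; lengths in mm; the calibration is good to about 2 mm. A picture is of the moment at which its call begins: read the wrist's pose just before it.
- robot.sign_off(): hands the job in, once; it reports no verdict.
The state is a dict: "clock": time; "q": joint angles; "qd": joint speeds; "tau": joint torques, N m; "position": TCP position; "tcp_rot": TCP orientation; "wrist_force": force on the tool from outside, world axes, zero at the start; "torque": the same for the moment, N m; "width": finger opening in mm.
Only numpy, scipy, OpenCV 4.12 (cv2) and the standard library are available. Lean on these libraries where they do the work, as an engineer would, in place of code of your own. Each camera call takes 0.05 s, during which the arm holds its last target. There are 200 camera calls.

## Working session

There is one attempt and no reset: what is moved stays moved. The work goes in short steps, Python scripts to look and compute and a tool call to move; the robot and the scene stay as the last step left them, time stands still between calls to the robot, and variables do not carry over. Pictures are saved under pics/ and viewed, about 8 in all and at most 12, crops included, and the job is handed in when it is done.

Besides the shell and the picture viewer there is one more tool, called after "Call:" as a command line: name --argument value ..., lists and objects as JSON in quotes. drive_tool: Moves the arm, as the interface text tells. Its arguments: {"type":"object","properties":{"offset":{"type":"array"},"turn":{"type":"array"},"grip":{"type":"number"},"squeeze":{"type":"number"}},"required":["offset","turn"]}

```bash
mkdir -p pics; ls; cat > h.py <<'E'
import numpy as np, cv2
from station import telemetry, grab_frame, robot
def cast(f,uv,z,eye=None,R=None):
    "pixels -> world points on plane z"
    K=np.array([[f['fx'],0,f['cx']],[0,f['fy'],f['cy']],[0,0,1.]])
    p=cv2.undistortPoints(np.array(uv,float).reshape(-1,1,2),K,np.array([f['k1'],0,0,0,0.])).reshape(-1,2)
    R=np.array(f['orientation']) if R is None else R; e=np.array(f['eye']) if eye is None else eye
    d=np.c_[p,np.ones(len(p))]@R.T
    return e+d*((z-e[2])/d[:,2])[:,None]
def cloud(f):
    K=np.array([[f['fx'],0,f['cx']],[0,f['fy'],f['cy']],[0,0,1.]])
    v,u=np.mgrid[:480,:640]
    p=cv2.undistortPoints(np.stack([u,v],-1).reshape(-1,1,2).astype(float),K,np.array([f['k1'],0,0,0,0.])).reshape(-1,2)
    z=f['z_map'].reshape(-1,1)
    return (np.array(f['eye'])+(np.c_[p,np.ones(len(p))]*z)@np.array(f['orientation']).T).reshape(480,640,3)
E
python3 - <<'E'
from h import *
o=telemetry.get_obs(); print(o['clock'],o['position'],np.round(o['tcp_rot'],3).tolist(),o['width'])
for n in('top','scene'):
    f=grab_frame(n); cv2.imwrite(f'pics/{n}0.png',f['color']); np.save(n+'0.npy',f,allow_pickle=True)
    print(n,f['eye'],np.round(f['orientation'],3).tolist(),f['fx'],f['k1'])
E
```

```text
pics
0.0 [ 221.14682014 -557.03115412  238.46419439] [[0.929, 0.369, -0.0], [0.369, -0.929, 0.002], [0.0, -0.002, -1.0]] 85.37665851485616
top [-366.91905918  178.62892479 1132.86202238] [[-0.215, -0.801, 0.559], [-0.977, 0.169, -0.133], [0.012, -0.575, -0.818]] 618.7475438172946 -0.05761551567722964
scene [-137.25485129  482.73688591  794.79205493] [[-0.672, -0.526, 0.521], [-0.741, 0.491, -0.459], [-0.014, -0.694, -0.72]] 475.9926771381044 -0.09542093871709977
```

View pics/top0.png

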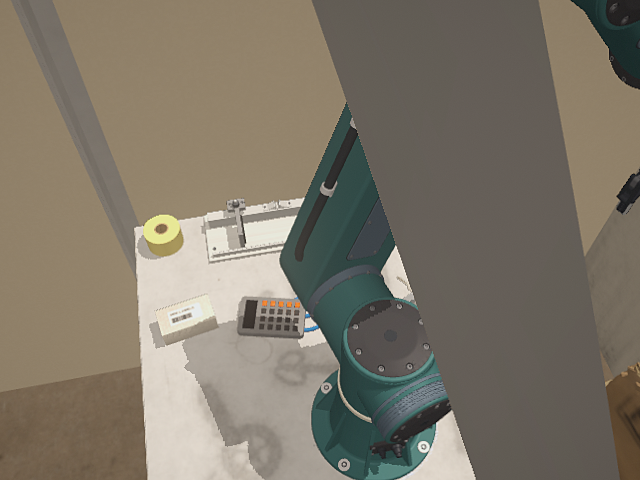

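View pics/scene0.png

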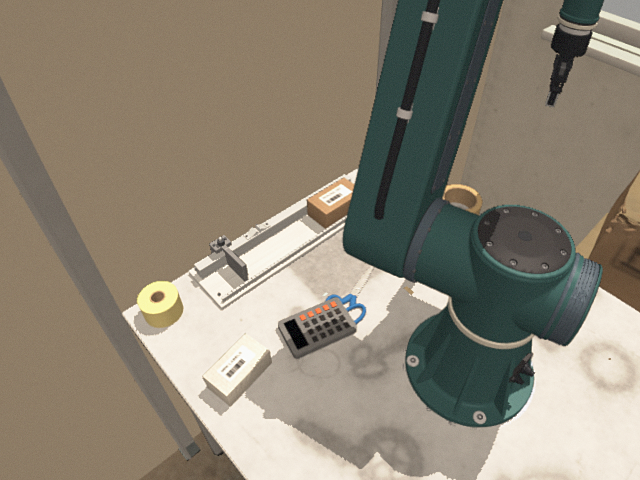

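The top view is blocked on the right by the arm. The scene view shows the gauge: stop near (235,258), clip near (257,230), carton near (330,200), and the tape roll at (462,200). Next I zoom in and read the depth.

```bash
python3 - <<'E'
from h import *
f=np.load('scene0.npy',allow_pickle=True).item(); c=f['color'][165:310,185:375]
cv2.imwrite('pics/crop1.png',cv2.resize(c,None,fx=4,fy=4,interpolation=cv2.INTER_CUBIC))
P=cloud(f); np.set_printoptions(suppress=True,precision=0)
for u,v in [(335,186),(325,205),(245,255),(222,241),(232,248),(257,230),(290,225),(160,290),(462,190),(238,360),(280,255)]: print(u,v,P[v,u])
# carton mask
hsv=cv2.cvtColor(f['color'],cv2.COLOR_BGR2HSV)
E
```

```text
335 186 [ 483. -123.   59.]
325 205 [450. -60.  60.]
245 255 [492. 142.   9.]
222 241 [502. 184.  77.]
232 248 [501. 166.  43.]
257 230 [507.  93.  43.]
290 225 [497.   9.   8.]
160 290 [500. 340.  50.]
462 190 [ 277. -352.   42.]
238 360 [271. 314.  46.]
280 255 [441.  84.   7.]
```

View pics/crop1.png

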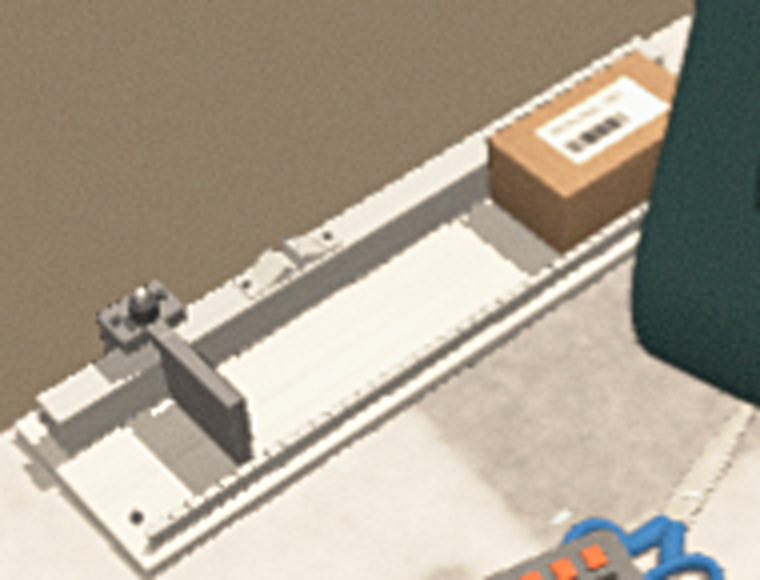

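```bash
python3 - <<'E'
from h import *
f=np.load('scene0.npy',allow_pickle=True).item(); np.set_printoptions(suppress=True,precision=1)
def g(L,z): return cast(f,[(185+(a+.5)/4-.5,165+(b+.5)/4-.5) for a,b in L],z)
print('rail near top',g([(62,418),(490,152)],40))
print('lip near-top',g([(150,545),(540,273)],22))
print('bed left end',g([(18,430),(148,572)],10))
print('blade top: far,near -y edge; near +y',g([(172,330),(245,400),(228,405)],64))
print('pin top',g([(142,290)],80), 'carriage top corners',g([(98,320),(140,282),(185,315),(145,350)],56))
print('holes',g([(245,285),(327,236)],41),'humps',g([(275,258),(300,242)],49),'notch',g([(287,252)],43))
print('carton top leadfar, leadnear, rearfar',g([(490,140),(567,193),(637,52)],60))
P=cloud(f); m=(P[...,2]>57)&(P[...,2]<66)&(P[...,0]>380)&(P[...,0]<560)&(P[...,1]<30)&(P[...,1]>-300)
print(np.percentile(P[m],[1,50,99],axis=0))
o=cloud(np.load('top0.npy',allow_pickle=True).item())
for lo,hi,n in((36,44,'rail'),(60,68,'blade')):
  m=(o[...,2]>lo)&(o[...,2]<hi)&(o[...,0]>400)&(o[...,0]<560)&(o[...,1]<260)&(o[...,1]>-50)
  print(n,m.sum(),np.percentile(o[m],[2,50,98],axis=0))
E
```

```text
rail near top [[499.5 247.9  40. ]
 [500.7 -49.7  40. ]]
lip near-top [[413.7 254.7  22. ]
 [420.5 -15.9  22. ]]
bed left end [[533.9 260.9  10. ]
 [409.1 261.5  10. ]]
blade top: far,near -y edge; near +y [[490.8 179.9  64. ]
 [425.9 180.2  64. ]
 [429.  188.5  64. ]]
pin top [[511.3 181.8  80. ]] carriage top corners [[530.8 201.6  56. ]
 [538.8 169.1  56. ]
 [501.9 165.2  56. ]
 [495.6 195.2  56. ]]
holes [[510.8 121.3  41. ]
 [510.1  64.5  41. ]] humps [[509.3 100.7  49. ]
 [509.7  82.9  49. ]] notch [[513.6  89.8  43. ]]
carton top leadfar, leadnear, rearfar [[ 491.5  -42.4   60. ]
 [ 428.8  -44.5   60. ]
 [ 490.5 -160.    60. ]]
[[ 425.1 -159.1   57.4]
 [ 460.5  -93.    60.8]
 [ 493.9  -42.    64.1]]
rail 675 [[466.3  39.8  36.3]
 [509.2 143.9  39.7]
 [524.2 248.6  43.6]]
blade 241 [[430.5 167.   60.2]
 [502.7 185.3  63.5]
 [529.7 204.   67.6]]
```

The gauge axes match the world axes to within about 1°. Notch y is about 92, stop y about 184, carton lead end y about −43, and the channel middle is at x≈461. I'll turn the tool so tool x = world +y and tool y = world +x, shut the fingers, and travel.

Call:
drive_tool --grip 0 --squeeze 40 --offset '[[0,0,0],[0,0,0],[0,0,0],[0,0,0],[0,0,0],[0,0,0],[0,0,0],[0.22,0.2,0],[0.22,0.2,0],[0.22,0.2,0],[0.22,0.2,0],[0.22,0.2,0]]' --turn '[[0,0,-0.085],[0,0,-0.085],[0,0,-0.085],[0,0,-0.085],[0,0,-0.085],[0,0,-0.085],[0,0,-0.087],[0,0,0],[0,0,0],[0,0,0],[0,0,0],[0,0,0]]'

```text
clock: 1.6
position: [422.0, -335.8, 239.1]
tcp_rot: [[-0.001, 1.0, -0.0], [1.0, 0.001, 0.0], [0.0, -0.0, -1.0]]
wrist_force: [0.1, -0.6, 0.1]
width: 0.2
```

Call:
drive_tool --offset '[[0.285,0.02,0],[0.285,0.02,0],[0.285,0.02,0],[0.285,0.02,0],[0.285,0.02,0],[0.285,0.02,0],[0.285,0.02,0],[0.285,0.02,0],[0.285,0.02,0],[0.285,0.02,0],[0,0,0]]' --turn '[[0,0,0],[0,0,0],[0,0,0],[0,0,0],[0,0,0],[0,0,0],[0,0,0],[0,0,0],[0,0,0],[0,0,0],[0,0,0]]'

```text
clock: 2.98
position: [460.3, 236.1, 239.0]
tcp_rot: [[-0.006, 1.0, -0.0], [1.0, 0.006, 0.001], [0.001, -0.0, -1.0]]
wrist_force: [-1.2, -0.9, 0.0]
width: -0.3
```

```bash
cat >> h.py <<'E'
def wrist(name):
    o=telemetry.get_obs(); f=grab_frame('wrist'); cv2.imwrite(f'pics/{name}.png',f['color'])
    T=np.eye(4); T[:3,:3]=o['tcp_rot']; T[:3,3]=o['position']; W=T@np.array(f['hand_eye'])
    f['eye']=W[:3,3]; f['orientation']=W[:3,:3]; np.save(name+'.npy',f,allow_pickle=True); return o,f
E
python3 - <<'E'
from h import *
o,f=wrist('w1'); print(o['clock'],o['position'],o['width'],f['eye'],np.round(f['orientation'],2).tolist(),f['fx'])
f=grab_frame('top'); cv2.imwrite('pics/top1.png',f['color'])
np.save('top1.npy',f,allow_pickle=True)
E
```

```text
2.975 [460.33774221 236.10973204 239.0323053 ] -0.28098020924560485 [460.7087208  315.26251887 374.07864529] [[1.0, 0.0, 0.0], [0.0, -0.95, -0.31], [0.0, 0.31, -0.95]] 365.4410551243698
```

View pics/w1.png

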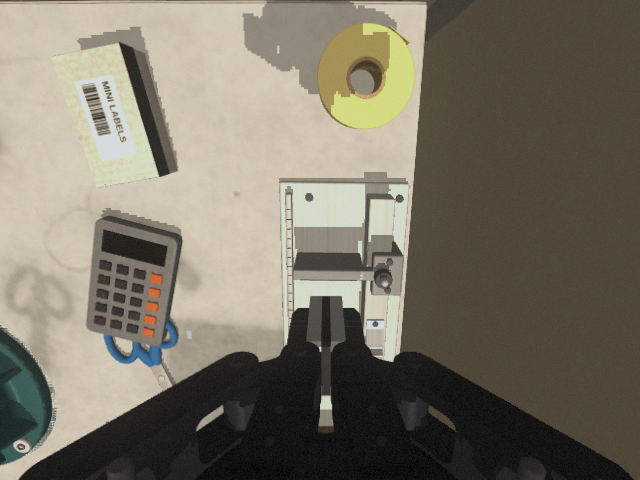

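The wrist view shows the blade across the channel (v 253–280), the pin at (383,275), the clip's near foot hole at (375,324), and the label roll clear of the gauge.

```bash
python3 - <<'E'
from h import *
np.set_printoptions(suppress=True,precision=1)
f=np.load('w1.npy',allow_pickle=True).item(); P=cloud(f)
print('bed corners',cast(f,[(280,180),(408,180)],10),'rail',cast(f,[(367,197),(396,197)],40))
print('hole',cast(f,[(375,324)],41),'pin',cast(f,[(383,275)],80))
for u in(310,340):
  print(u,[(v,P[v,u].round(0).tolist()) for v in range(248,288,3)])
c=f['color'][165:365,260:430]; cv2.imwrite('pics/crop2.png',cv2.resize(c,None,fx=3,fy=3,interpolation=cv2.INTER_CUBIC))
E
```

```text
bed corners [[416.  264.   10. ]
 [543.  264.6  10. ]] rail [[499.5 253.   40. ]
 [526.3 253.1  40. ]]
hole [[512.9 121.   41. ]] pin [[511.5 192.   80. ]]
310 [(248, [445.0, 193.0, 11.0]), (251, [445.0, 190.0, 12.0]), (254, [446.0, 191.0, 22.0]), (257, [446.0, 190.0, 30.0]), (260, [446.0, 190.0, 39.0]), (263, [447.0, 190.0, 47.0]), (266, [461.0, 315.0, 374.0]), (269, [447.0, 191.0, 63.0]), (272, [447.0, 189.0, 65.0]), (275, [447.0, 185.0, 64.0]), (278, [447.0, 182.0, 63.0]), (281, [445.0, 155.0, 10.0]), (284, [445.0, 152.0, 11.0]), (287, [445.0, 148.0, 10.0])]
340 [(248, [477.0, 193.0, 11.0]), (251, [477.0, 190.0, 10.0]), (254, [476.0, 190.0, 21.0]), (257, [476.0, 190.0, 29.0]), (260, [476.0, 190.0, 37.0]), (263, [475.0, 190.0, 46.0]), (266, [475.0, 190.0, 54.0]), (269, [475.0, 190.0, 62.0]), (272, [475.0, 188.0, 64.0]), (275, [475.0, 185.0, 64.0]), (278, [475.0, 183.0, 65.0]), (281, [477.0, 155.0, 10.0]), (284, [477.0, 153.0, 11.0]), (287, [477.0, 149.0, 11.0])]
```

View pics/crop2.png

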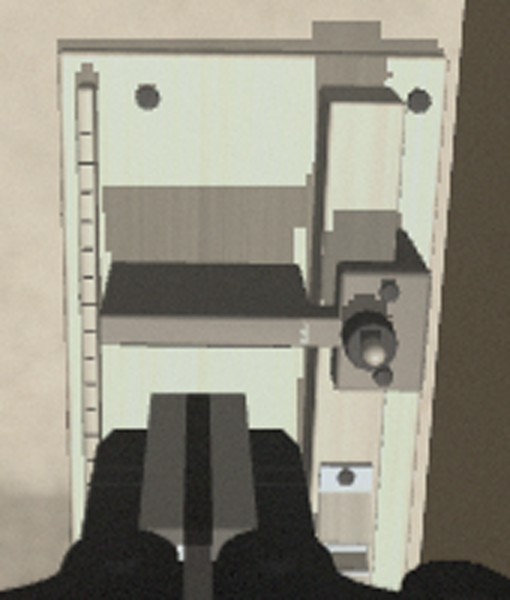

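Push face y≈190 and notch y≈92.5, with the clip's foot hole read at y=121 in both views. I descend behind the blade and then approach.

Call:
drive_tool --offset '[[0,0,0.2],[0,0,0.2],[0,0,0.2],[0,0,0.2],[0,0,0.2],[-0.03,0,0],[-0.03,0,0],[-0.03,0,0],[-0.03,0,0],[-0.03,0,0],[0,0,0]]' --turn '[[0,0,0],[0,0,0],[0,0,0],[0,0,0],[0,0,0],[0,0,0],[0,0,0],[0,0,0],[0,0,0],[0,0,0],[0,0,0]]'

```text
clock: 4.45
position: [460.6, 202.2, 39.6]
tcp_rot: [[-0.001, 1.0, 0.0], [1.0, 0.001, 0.0], [0.0, 0.0, -1.0]]
wrist_force: [-0.3, 0.2, 0.3]
width: -0.9
```

Call:
drive_tool --offset '[[-0.01,0,0],[-0.02,0,0],[-0.02,0,0],[-0.02,0,0],[-0.02,0,0],[-0.02,0,0],[-0.02,0,0],[-0.02,0,0],[-0.02,0,0],[-0.02,0,0],[-0.02,0,0],[-0.02,0,0]]' --turn '[[0,0,0],[0,0,0],[0,0,0],[0,0,0],[0,0,0],[0,0,0],[0,0,0],[0,0,0],[0,0,0],[0,0,0],[0,0,0],[0,0,0]]'

```text
clock: 5.95
position: [460.4, 156.3, 39.3]
tcp_rot: [[-0.001, 1.0, -0.0], [1.0, 0.001, 0.0], [0.0, -0.0, -1.0]]
wrist_force: [-0.4, 1.1, -0.0]
width: 0.1
```

Call:
drive_tool --offset '[[-0.015,0,0],[-0.015,0,0],[-0.015,0,0],[-0.015,0,0],[-0.015,0,0],[-0.015,0,0],[-0.015,0,0],[-0.015,0,0],[0,0,0]]' --turn '[[0,0,0],[0,0,0],[0,0,0],[0,0,0],[0,0,0],[0,0,0],[0,0,0],[0,0,0],[0,0,0]]'

```text
clock: 7.08
position: [461.0, 132.2, 39.4]
tcp_rot: [[-0.001, 1.0, 0.001], [1.0, 0.001, -0.0], [-0.0, 0.001, -1.0]]
wrist_force: [-0.9, -0.3, -0.0]
width: 0.2
```

```bash
python3 - <<'E'
from h import *
np.set_printoptions(suppress=True,precision=1)
o,f=wrist('w2'); P=cloud(f); print(o['position'],o['wrist_force'])
m=(P[...,2]>61)&(P[...,2]<67)&(P[...,0]>428)&(P[...,0]<442)&(abs(P[...,1]-115)<60)
print(m.sum(),np.percentile(P[m][:,1],[2,50,98]))
E
```

```text
[461.  132.2  39.4] [-0.9 -0.3 -0. ]Traceback (most recent call last):
  File "<stdin>", line 5, in <module>
    return _quantile_unchecked(
        a, q, axis, out, overwrite_input, method, keepdims, weights)
    return _ureduce(a,
                    func=_quantile_ureduce_func,
    ...<5 lines>...
                    overwrite_input=overwrite_input,
                    method=method)
    r = func(a, **kwargs)
    result = _quantile(arr,
                       quantiles=q,
    ...<2 lines>...
                       out=out,
                       weights=wgt)
    slices_having_nans = np.isnan(arr[-1, ...])
                                  ~~~^^^^^^^^^
IndexError: index -1 is out of bounds for axis 0 with size 0
```

Call:
drive_tool --offset '[[-0.01,0,0],[-0.01,0,0],[-0.01,0,0],[-0.01,0,0],[-0.01,0,0]]' --turn '[[0,0,0],[0,0,0],[0,0,0],[0,0,0],[0,0,0]]'

```text
clock: 7.75
position: [461.1, 123.3, 39.5]
tcp_rot: [[-0.0, 1.0, 0.001], [1.0, 0.0, 0.001], [0.001, 0.001, -1.0]]
wrist_force: [0.7, 7.2, 0.4]
width: -0.1
```

Call:
drive_tool --offset '[[-0.01,0,0],[-0.01,0,0]]' --turn '[[0,0,0],[0,0,0]]'

```text
clock: 8.0
position: [461.1, 119.5, 39.5]
tcp_rot: [[-0.0, 1.0, 0.001], [1.0, 0.0, 0.002], [0.002, 0.001, -1.0]]
wrist_force: [0.0, 8.0, 0.5]
width: 0.1
```

Call:
drive_tool --offset '[[-0.01,0,0]]' --turn '[[0,0,0]]'

```text
clock: 8.12
position: [461.0, 116.9, 39.5]
tcp_rot: [[-0.001, 1.0, 0.001], [1.0, 0.001, 0.001], [0.001, 0.001, -1.0]]
wrist_force: [0.7, 4.9, 0.9]
width: 0.3
```

Call:
drive_tool --offset '[[-0.005,0,0]]' --turn '[[0,0,0]]'

```text
clock: 8.25
position: [460.7, 115.4, 39.4]
tcp_rot: [[-0.001, 1.0, 0.0], [1.0, 0.001, -0.0], [-0.0, 0.0, -1.0]]
wrist_force: [-0.5, 0.0, -0.1]
width: -0.1
```

Call:
drive_tool --offset '[[-0.005,0,0]]' --turn '[[0,0,0]]'

```text
clock: 8.38
position: [460.2, 114.2, 39.2]
tcp_rot: [[-0.001, 1.0, -0.001], [1.0, 0.001, -0.0], [-0.0, -0.001, -1.0]]
wrist_force: [-0.2, -0.1, 0.5]
width: 0.3
```

Call:
drive_tool --offset '[[0,0,0]]' --turn '[[0,0,0]]'

```text
clock: 8.5
position: [460.3, 114.3, 39.2]
tcp_rot: [[-0.001, 1.0, -0.001], [1.0, 0.001, -0.0], [-0.0, -0.001, -1.0]]
wrist_force: [0.2, 0.1, 0.6]
width: -0.2
```

The force fell from 8 N to 0 just as the pin passed the hump top. I back off and check.

Call:
drive_tool --offset '[[0.1,0,0],[0.1,0,0],[0,0,-0.28],[0,0,-0.28],[0,0,-0.28],[0,0,-0.16],[0,0,0]]' --turn '[[0,0,0],[0,0,0],[0,0,0],[0,0,0],[0,0,0],[0,0,0],[0,0,0]]'

```text
clock: 9.38
position: [462.3, 154.8, 242.0]
tcp_rot: [[-0.001, 1.0, 0.006], [1.0, 0.001, 0.001], [0.001, 0.006, -1.0]]
wrist_force: [0.8, -0.8, -0.0]
width: 0.2
```

```bash
python3 - <<'E'
from h import *
np.set_printoptions(suppress=True,precision=1)
o,f=wrist('w3'); P=cloud(f); print(o['position'],o['clock'])
m=(P[...,2]>61)&(P[...,2]<67)&(P[...,0]>428)&(P[...,0]<490)&(abs(P[...,1]-100)<50)
print(m.sum(),np.percentile(P[m][:,1],[2,50,98]))
m=(P[...,2]>25)&(P[...,2]<55)&(P[...,0]>430)&(P[...,0]<480)&(abs(P[...,1]-100)<30)
print('face',m.sum(),np.median(P[m][:,1]))
g=grab_frame('scene'); cv2.imwrite('pics/s3.png',cv2.resize(g['color'][165:310,185:375],None,fx=4,fy=4,interpolation=cv2.INTER_CUBIC))
np.save('s3.npy',g,allow_pickle=True)
cv2.imwrite('pics/both3.png',np.vstack([cv2.resize(f['color'][150:350,230:440],(760,0) and (630,600)) ]))
E
```

```text
[462.3 154.8 242. ] 9.375
681 [90.2 95.6 99.8]
face 560 99.48985163718599
```

View pics/both3.png

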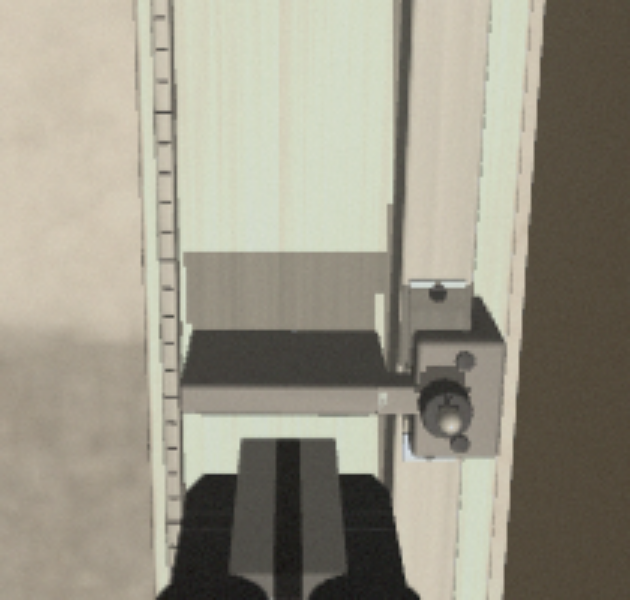

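The stop snapped forward on its own: its face is at y=99.5, 4 mm ahead of where the fingers stopped, and the carriage sits centred over the clip. Next is the carton.

Call:
drive_tool --offset '[[-0.27,0,0],[-0.27,0,0],[-0.27,0,0],[-0.27,0,0],[-0.27,0,0],[-0.27,0,0],[-0.27,0,0],[0,0,0]]' --turn '[[0,0,0],[0,0,0],[0,0,0],[0,0,0],[0,0,0],[0,0,0],[0,0,0],[0,0,0]]'

```text
clock: 10.48
position: [460.1, -226.6, 237.2]
tcp_rot: [[0.003, 1.0, -0.003], [1.0, -0.003, 0.001], [0.001, -0.003, -1.0]]
wrist_force: [-0.5, 0.5, -0.5]
width: -0.3
```

```bash
python3 - <<'E'
from h import *
np.set_printoptions(suppress=True,precision=1)
o,f=wrist('w4'); P=cloud(f); print(o['position'],o['clock'])
m=(P[...,2]>56)&(P[...,2]<65)&(P[...,0]>410)&(P[...,0]<520)&(P[...,1]<0)&(P[...,1]>-220)
h=cv2.cvtColor(f['color'],cv2.COLOR_BGR2HSV); m&=True
print(m.sum(),np.percentile(P[m],[1,50,99],axis=0)); 
print(cv2.minAreaRect(P[m][:,:2].astype(np.float32)))
E
```

```text
[ 460.1 -226.6  237.2] 10.475
12488 [[ 429.9 -159.2   58.6]
 [ 463.2 -105.1   60.6]
 [ 496.9  -58.7   62.5]]
((463.3610534667969, -108.87727355957031), (102.843994140625, 68.82044219970703), 89.38765716552734)
```

View pics/w4.png

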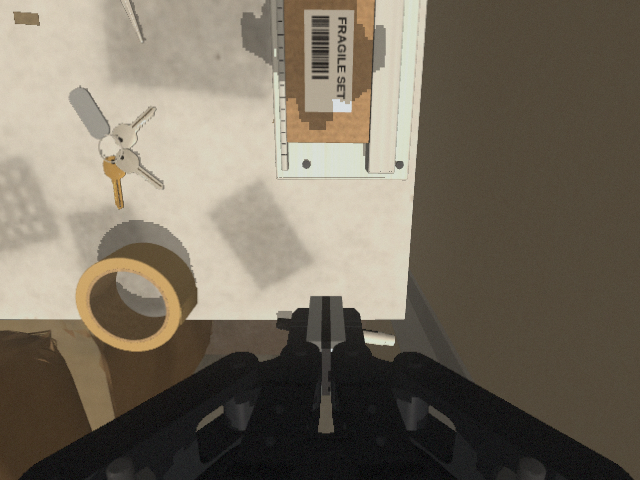

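The carton's rear end is at y≈−160 (v 143), x middle 463, square in the channel. The fingers are clear beyond the bed end, so I descend and approach.

Call:
drive_tool --offset '[[0,0.01,0.2],[0,0,0.2],[0,0,0.2],[0,0,0.2],[0,0,0.2],[0.06,0,0],[0.06,0,0],[0.06,0,0],[0.05,0,0],[0,0,0]]' --turn '[[0,0,0],[0,0,0],[0,0,0],[0,0,0],[0,0,0],[0,0,0],[0,0,0],[0,0,0],[0,0,0],[0,0,0]]'

```text
clock: 11.78
position: [463.2, -176.6, 40.1]
tcp_rot: [[-0.002, 1.0, 0.001], [1.0, 0.002, -0.0], [-0.0, 0.001, -1.0]]
wrist_force: [-0.5, 0.4, -0.0]
width: 0.1
```

Call:
drive_tool --offset '[[0.02,0,0],[0.025,0,0],[0.025,0,0],[0.025,0,0],[0.025,0,0],[0.025,0,0],[0.025,0,0],[0.025,0,0],[0.025,0,0],[0.025,0,0],[0.025,0,0],[0.025,0,0]]' --turn '[[0,0,0],[0,0,0],[0,0,0],[0,0,0],[0,0,0],[0,0,0],[0,0,0],[0,0,0],[0,0,0],[0,0,0],[0,0,0],[0,0,0]]'

```text
clock: 13.28
position: [462.8, -118.0, 39.3]
tcp_rot: [[-0.001, 1.0, -0.0], [1.0, 0.001, 0.0], [0.0, -0.0, -1.0]]
wrist_force: [-0.6, -2.7, 0.8]
width: -0.0
```

Call:
drive_tool --offset '[[0.025,0,0],[0.025,0,0],[0.025,0,0],[0.025,0,0],[0.025,0,0],[0.025,0,0],[0.025,0,0],[0.025,0,0],[0.025,0,0],[0.025,0,0],[0.015,0,0],[0.01,0,0]]' --turn '[[0,0,0],[0,0,0],[0,0,0],[0,0,0],[0,0,0],[0,0,0],[0,0,0],[0,0,0],[0,0,0],[0,0,0],[0,0,0],[0,0,0]]'

```text
clock: 14.78
position: [462.7, -63.2, 39.3]
tcp_rot: [[-0.001, 1.0, -0.0], [1.0, 0.001, 0.0], [0.0, -0.0, -1.0]]
wrist_force: [-0.5, -1.9, 1.6]
width: 0.1
```

Call:
drive_tool --offset '[[0.01,0,0],[0.01,0,0],[0.01,0,0]]' --turn '[[0,0,0],[0,0,0],[0,0,0]]'

```text
clock: 15.15
position: [462.8, -57.3, 39.3]
tcp_rot: [[-0.001, 1.0, -0.0], [1.0, 0.001, 0.0], [0.0, -0.0, -1.0]]
wrist_force: [0.3, -1.8, 0.1]
width: 0.2
```

```bash
python3 - <<'E'
from h import *
np.set_printoptions(suppress=True,precision=1)
o,f=wrist('w5'); P=cloud(f); print(o['position'],o['clock'],o['wrist_force'])
for x in(445,480):
  m=(abs(P[...,0]-x)<4)&(P[...,1]>40)&(P[...,1]<130)&(P[...,2]<90); q=P[m]; h,e=np.histogram(q[:,1],np.arange(40,131,2))
  print([(int(a),round(float(np.median(q[abs(q[:,1]-a-1)<1][:,2])))) for a,n in zip(e,h) if n])
cv2.imwrite('pics/w5c.png',f['color'])
E
```

```text
[462.8 -57.3  39.3] 15.15 [ 0.3 -1.8  0.1]
[(40, 61), (42, 61), (44, 61), (46, 61), (48, 61), (50, 60), (52, 60), (54, 60)]
[(40, 61), (42, 61), (44, 61), (46, 61), (48, 61), (50, 60), (52, 60), (54, 60)]
```

View pics/w5c.png

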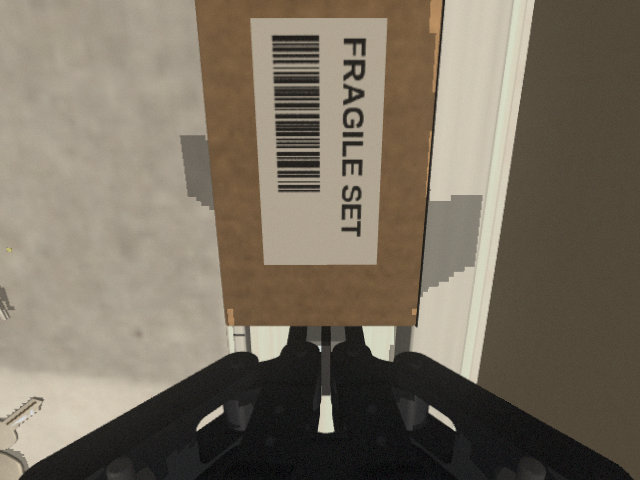

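The carton is straight in the channel with its rear edge at v≈325; the stop is out of view. I creep on, watching the force.

Call:
drive_tool --offset '[[0.01,0,0],[0.01,0,0],[0.01,0,0],[0.005,0,0]]' --turn '[[0,0,0],[0,0,0],[0,0,0],[0,0,0]]'

```text
clock: 15.7
position: [462.7, -50.2, 39.3]
tcp_rot: [[-0.001, 1.0, -0.0], [1.0, 0.001, 0.0], [0.0, -0.0, -1.0]]
wrist_force: [0.0, -1.7, 0.3]
width: 0.2
```

Call:
drive_tool --offset '[[0.005,0,0],[0.005,0,0]]' --turn '[[0,0,0],[0,0,0]]'

```text
clock: 15.95
position: [462.7, -48.3, 39.3]
tcp_rot: [[-0.001, 1.0, -0.0], [1.0, 0.001, 0.0], [0.0, -0.0, -1.0]]
wrist_force: [0.4, -1.8, 0.0]
width: 0.6
```

Call:
drive_tool --offset '[[0.005,0,0]]' --turn '[[0,0,0]]'

```text
clock: 16.08
position: [462.8, -47.3, 39.3]
tcp_rot: [[-0.001, 1.0, -0.0], [1.0, 0.001, 0.0], [0.0, -0.0, -1.0]]
wrist_force: [-0.9, -1.8, -0.3]
width: 0.2
```

Call:
drive_tool --offset '[[0.005,0,0]]' --turn '[[0,0,0]]'

```text
clock: 16.2
position: [462.8, -46.3, 39.3]
tcp_rot: [[-0.001, 1.0, -0.0], [1.0, 0.001, 0.0], [0.0, -0.0, -1.0]]
wrist_force: [0.1, -1.3, -0.5]
width: 0.2
```

Call:
drive_tool --offset '[[0.004,0,0]]' --turn '[[0,0,0]]'

```text
clock: 16.32
position: [462.7, -45.6, 39.3]
tcp_rot: [[-0.001, 1.0, -0.0], [1.0, 0.001, -0.0], [-0.0, -0.0, -1.0]]
wrist_force: [-0.2, -3.0, 0.6]
width: -0.1
```

Call:
drive_tool --offset '[[0.004,0,0]]' --turn '[[0,0,0]]'

```text
clock: 16.45
position: [462.7, -45.0, 39.3]
tcp_rot: [[-0.001, 1.0, -0.0], [1.0, 0.001, -0.0], [-0.0, -0.0, -1.0]]
wrist_force: [-0.5, -5.2, 0.3]
width: -0.2
```

The force rises to 5 N, so the carton is on the buffer where predicted and well under the 13 N needed to leave the notch. I back off and check.

Call:
drive_tool --offset '[[-0.05,0,0],[-0.1,0,0],[-0.15,0,0],[-0.1,0,0],[0,0,-0.28],[0,0,-0.28],[0,0,-0.28],[0,0,-0.28],[0,0,0]]' --turn '[[0,0,0],[0,0,0],[0,0,0],[0,0,0],[0,0,0],[0,0,0],[0,0,0],[0,0,0],[0,0,0]]'

```text
clock: 17.58
position: [465.7, -126.2, 267.9]
tcp_rot: [[-0.001, 1.0, 0.009], [1.0, 0.001, -0.003], [-0.003, 0.009, -1.0]]
wrist_force: [-0.1, 0.4, -1.1]
width: 0.3
```

Call:
drive_tool --offset '[[0.28,0,0],[0.28,0,0],[0.28,0,0],[0.28,0,0],[0,0,0],[0,0,0]]' --turn '[[0,0,0],[0,0,0],[0,0,0],[0,0,0],[0,0,0],[0,0,0]]'

```text
clock: 18.32
position: [462.0, 98.9, 262.4]
tcp_rot: [[-0.002, 1.0, -0.002], [1.0, 0.002, -0.0], [-0.0, -0.002, -1.0]]
wrist_force: [0.9, -0.6, -0.1]
width: -0.0
```

```bash
python3 - <<'E'
from h import *
np.set_printoptions(suppress=True,precision=1)
o,f=wrist('w6'); P=cloud(f); print(o['position'],o['clock'])
for x in(440,460,480):
  m=(abs(P[...,0]-x)<4)&(P[...,1]>60)&(P[...,1]<130)&(P[...,2]<90); q=P[m]; h,e=np.histogram(q[:,1],np.arange(60,131,2))
  print([(int(a),round(float(np.median(q[abs(q[:,1]-a-1)<1][:,2])))) for a,n in zip(e,h) if n])
m=(P[...,2]>57)&(P[...,2]<70)&(P[...,0]>410)&(P[...,0]<496)&(P[...,1]<75)
print(np.percentile(P[m],[1,50,99],axis=0))
g=grab_frame('scene')['color'][165:310,185:375]
c=f['color'][80:380,230:480]
cv2.imwrite('pics/final.png',np.hstack([cv2.resize(c,(400,480)),cv2.resize(g,(400,480)) if 0 else cv2.copyMakeBorder(cv2.resize(g,(400,305)),0,175,0,0,0)]))
E
```

```text
[462.   98.9 262.4] 18.325
[(60, 60), (62, 60), (64, 61), (66, 60), (68, 60), (70, 60), (72, 60), (74, 60), (76, 60), (78, 60), (80, 61), (82, 60), (84, 60), (86, 56), (90, 64), (92, 64), (94, 64), (96, 65), (98, 64), (100, 39), (102, 10), (104, 10), (106, 10), (108, 10), (110, 10), (112, 10), (114, 10), (116, 10), (118, 10), (120, 11), (122, 11), (124, 10), (126, 10), (128, 10)]
[(60, 61), (62, 60), (64, 60), (66, 60), (68, 60), (70, 60), (72, 61), (74, 60), (76, 61), (78, 60), (80, 60), (82, 60), (84, 60), (86, 56), (90, 64), (92, 65), (94, 64), (96, 64), (98, 60), (100, 41), (102, 11), (104, 10), (106, 11), (108, 11), (110, 10), (112, 10), (114, 10), (116, 10), (118, 11), (120, 10), (122, 10), (124, 11), (126, 10), (128, 11)]
[(60, 60), (62, 60), (64, 61), (66, 61), (68, 60), (70, 60), (72, 60), (74, 61), (76, 60), (78, 60), (80, 60), (82, 61), (84, 60), (86, 56), (88, 58), (90, 64), (92, 64), (94, 64), (96, 64), (98, 48), (100, 32), (102, 11), (104, 10), (106, 10), (108, 10), (110, 10), (112, 10), (114, 10), (116, 11), (118, 10), (120, 10), (122, 10), (124, 10), (126, 10), (128, 11)]
[[428.1   0.8  58.8]
 [461.1  42.4  60.5]
 [495.1  74.6  62.3]]
```

View pics/final.png

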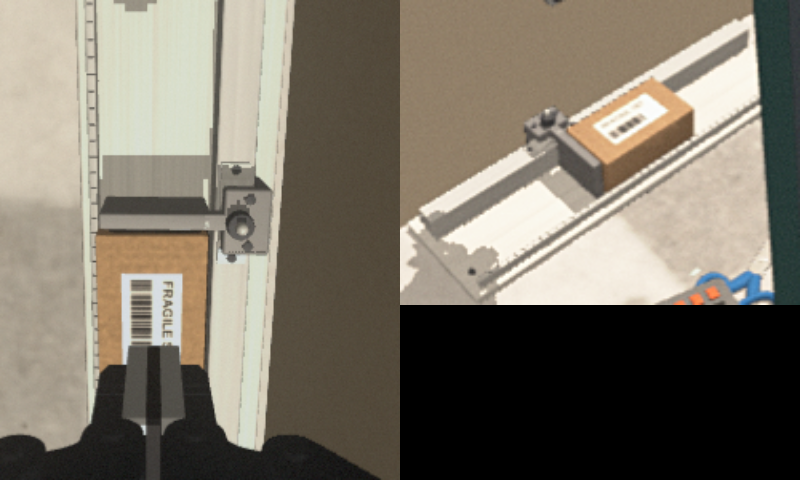

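```bash
python3 - <<'E'
from h import *
f=np.load('w6.npy',allow_pickle=True).item(); P=cloud(f)
h=cast(f,[(377.5,186.9),(375,241.2)],41); print(h.round(1), 'notch y',h[:,1].mean())
m=(P[...,2]>62.5)&(P[...,2]<66)&(P[...,0]>432)&(P[...,0]<488)&(abs(P[...,1]-95)<15)
print('blade mid y',np.percentile(P[m][:,1],[2,98]).mean())
robot.sign_off()
E
```

```text
[[513.3 121.1  41. ]
 [513.2  65.5  41. ]] notch y 93.2665564991361
blade mid y 95.33937703536843
the job is handed in; nothing more can be done
```

I pushed the stop into the clip's notch, then pushed the carton up to its rubber buffer, and handed the job in at about 18 s of the 51 s allowed. No verdict was reported.

- **Stop:** with the fingers shut, the push rose to about 8 N, a little above the 5 to 7 N given. It then fell to zero at the top of the hump. The blade moved about 4 mm ahead of the fingers by itself, which fits the pin dropping in.
- **Carton:** it slid with about 2 N. I stopped when the force reached 5.2 N, well below the 13 N needed to push the stop out of the notch, and then backed off.
- **Final check:** the carton's front end is at y≈86 mm, and the buffer face works out at 84 to 86 mm. The carton is flat with its top at 60 mm, straight, and centred at x≈461 mm in the channel. The fingers were well above everything, and the wrist force was near zero when last read.
- **Disagreement:** the stop's position relative to the notch does not quite agree. The last image puts the blade's middle at y≈95.3 mm and the notch at 93.3 mm, a 2 mm difference. That is about the camera's error and within the 3 mm limit, but the margin is thin. That the stop is home rests mainly on the force drop and the snap forward.

I did not measure the bystander items again at the end. I saw nothing disturbed, and the fingers went low only over the gauge and just off its -y end.

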